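# Spin the soldering turntable and brake it on its red mark

## Task

Check that the soldering turntable runs freely, then stop it on its mark: with a fingertip, flick its black pin so that the disc spins counter-clockwise (seen from above) and runs by itself, untouched, past one full turn. Before it has slowed to a crawl, brake it with a fingertip pressed on the flat of the disc, not by catching the pin, so that at its first stop the yellow block's pointer points into the red sector; the program finishes while the fingertip still presses on the disc and holds it there. Do not grasp or lift anything and leave the spool, the battery box and the screwdriver where they are.

Things in the scene. Friction and masses are not known exactly. Their poses are not given: they have to be found in the camera images.
- stand: The fixed black round plinth of the turntable, 210 mm across and 22 mm high, standing on the table; origin at the centre of its underside, z up. Disc, pin and bearing are carried by it. Its place and yaw vary.
- hub (a point): Point on the turning axis (vertical) at the height of the disc's flat top face, 46 mm above the table.
- spin (a joint): Angle of the disc in rad, growing counter-clockwise seen from above, counting on past full turns without limit; -0.3 to 0.3 at the start, at rest. It runs freely: flicked, it coasts, losing half its speed in about 4 to 6 s and resting some 8 to 20 s after a flick to 2 to 4 rad/s (below 0.3 rad/s is a crawl). A fingertip pressed on the disc with a few N stops it in under 0.1 s.
- disc: Turning aluminium disc, 240 mm across, 12 mm thick, about 0.85 kg, top face 46 mm above the table. Red sector 32 degrees wide, 74 to 118 mm from the axis; low green circuit board in the middle, within 42 mm of the axis. The flat ring 75 to 115 mm from the axis is free for a braking fingertip. Origin on the axis at the underside; x axis points to the middle of the red sector.
- mark (a point): Middle of the red sector, on the disc's top face 100 mm from the axis; turns with the disc.
- pin_top (a point): Centre of the top of the upright black finger pin fixed on the disc: 12 mm in diameter, 30 mm high, its top 76 mm above the table, 55 mm from the axis and straight opposite the red sector. Push it sideways to turn the disc.
- pointer: Fixed yellow block beside the rim, 28 mm (radially) by 34 mm, 52 mm high, 127 to 155 mm from the axis; a flat black arrowhead on its top, 22 mm long, points to the axis. Origin on the disc's axis at table height; x axis runs from there to the pointer. Its angle about the axis varies.
- pointer_line (a point): Point on the line from the axis to the pointer, 100 mm from the axis, at the disc's top face. The mark lies exactly on it when the middle of the red sector is at the pointer.
- spool: Bystander: blue and grey solder spool standing on its flange, 52 mm across, 44 mm high; origin at the centre of its underside.
- battery_box: Bystander: black battery holder with three small green cells, 60 by 48 mm, about 22 mm high; origin at the centre of its underside.
- screwdriver: Bystander: screwdriver about 160 mm long, lying on the table along its x axis, less than 35 mm high.

How it is judged:
By the outcome, as a careful person would: the job done as asked, in the order asked, and still so for the second after the job is handed in, while the arm keeps its last pose, push and grip.
It also fails if it takes over 51 s, if anything falls off the work surface, if the arm or the gripper's body presses on something with over 40 N, if the wrist force passes 120 N, or if a joint passes its speed limit or range.

## Robot

A 6-joint arm with a two-finger parallel gripper is mounted at the origin on the work surface. World frame = base frame: x ahead of the robot, y to its left, z up, the work surface at z = 0. Lengths are in m, angles in rad, forces in N, time in s.
With the tool pointing down it reaches from about 0.325 to 0.75 m from the base axis. Payload 7.6 kg.
Tool frame: the origin (TCP) lies midway between the tips of the shut fingers; the grasp point (between the pads) lies 19 mm behind it; y points along the fingers, x is the direction in which the jaws open and shut, and the axes are right-handed (so a half turn about y gives the same grasp; the last joint's range is limited). The gripper opens to 85 mm and grips with 20 to 120 N. Pads are 22 mm wide; open, the fingers measure 114 mm over their backs; the gripper's body (76 mm by 85 mm) begins 54 mm behind the grasp point. The pads swing forward as they close: fully open they stand 13 mm farther back than shut.
Start: joints at [-1.419, 0.052, 1.401, -0, 1.689, -0.07], TCP at [0.116, -0.512, 0.208] pointing down, gripper open.
Joint ranges: [-2.9, 2.9], [-0.91, 2.17], [0.12, 2.37], [-1.06, 4.2], [0.26, 2.73], [-2.93, 2.93]. Speed limits (rad/s): [2.57, 2.57, 3.01, 3.14, 3.14, 3.14].

## Interface

Orientations are given as a unit quaternion [x, y, z, w].
In Python, from station import state, capture, sign_off gives the robot as it stands.
- The arm moves only by the tool servo_tool, never from a script. Its arguments are lists of equal length, an entry for each row: "dp": the shift along the tool's x, y, z in cm, a list of three; "yaw": the turn about the tool's y in rad. A call has 1 to 8 rows; each row shifts and turns the commanded pose from where the row before left it, along the tool's axes as they then stand; what a row does not reach is not made up. A row lasts 1/8 s, in which the tool goes at most 62.5 mm and 10.7 degrees, less where a joint would pass 70% of its speed; a pose out of reach is approached as far as the arm can. A call is refused whole if a number of a shift passes 6.25 or a number of a turn 0.188, either way. A call with a gripper value outside its range is refused whole. "claw" is the finger opening in cm, from 0 to 8.54, set as the call begins (left out, the last holds). The fingers move at their own pace and stop on an object; the grip force is fixed at half the most. Time passes only in rows, so rows that do not move let the fingers close. It gives the time, the measured TCP pose, the force and the opening at its end, in the units of the state.
- state(): the state, without advancing time (a new reading comes with each control period).
- capture(name): name is "side" or "top" or "wrist"; returns a dict with "frame" (480x640x3 uint8, blue, green, red), "K" (3x3 intrinsics, pixels), "view" (4x4, takes a point from world to camera coordinates); the wrist camera has in their place "T_tool_cam" (4x4, takes a point from camera to tool coordinates, whose origin is the TCP and whose axes are the tool frame's). Camera axes: x right, y down, z forward; pixel columns grow to the right and rows downward; lengths in m; the calibration is good to about 2 mm. A picture is of the moment at which its call begins: read the wrist's pose just before it. There is no depth.
- sign_off(): hands the job in, once; it reports no verdict.
The state is a dict: "time_s": time; "joint_positions": joint angles; "joint_velocities": joint speeds; "effort": joint torques, N m; "tcp_pos": TCP position; "tcp_rot": TCP orientation; "force": force on the tool from outside, world axes, zero at the start; "ft_torque": the same for the moment, N m; "finger_gap": finger opening in m.
Only numpy, scipy, OpenCV 4.12 (cv2) and the standard library are available. Lean on these libraries where they do the work, as an engineer would, in place of code of your own. Each camera call takes 0.05 s, during which the arm holds its last target. There are 200 camera calls.

## Working session

There is one attempt and no reset: what is moved stays moved. The work goes in short steps, Python scripts to look and compute and a tool call to move; the robot and the scene stay as the last step left them, time stands still between calls to the robot, and variables do not carry over. Pictures are saved under pics/ and viewed, about 8 in all and at most 12, crops included, and the job is handed in when it is done.

Besides the shell and the picture viewer there is one more tool, called after "Emit:" as a command line: name --pt "numbers of a row" for each row, then --argument value for the rest. servo_tool: Moves the arm, as the interface text tells. Its arguments: {"type":"object","properties":{"dp":{"type":"array","items":{"type":"array","items":{"type":"number"}}},"yaw":{"type":"array","items":{"type":"number"}},"claw":{"type":"number"}},"required":["dp","yaw"]}

```bash
mkdir -p pics; ls; python3 - <<'E'
from station import state,capture
import cv2,numpy as np
s=state();print({k:np.round(v,3).tolist() for k,v in s.items()})
for n in("top","side"):
    c=capture(n);cv2.imwrite(f"pics/{n}0.png",c["frame"]);print(c["K"].tolist(),np.round(c["view"],4).tolist())
E
```

```text
pics
{'time_s': 0.0, 'joint_positions': [-1.419, 0.053, 1.402, -0.0, 1.689, -0.07], 'joint_velocities': [-0.0, -0.002, -0.003, -0.001, 0.001, 0.0], 'effort': [0.001, -38.167, -36.019, 0.0, 0.006, 0.0], 'tcp_pos': [0.115, -0.512, 0.208], 'tcp_rot': [-0.552, 0.442, -0.441, 0.553], 'force': [0.131, 0.198, 0.192], 'ft_torque': [-0.017, 0.005, -0.027], 'finger_gap': 0.086}
[[594.2183920153643, 0.0, 326.56110982965515], [0.0, 594.2183920153643, 234.52582060775597], [0.0, 0.0, 1.0]] [[0.0199, -0.9998, 0.0073, -0.0234], [-0.9937, -0.0205, -0.1101, 0.5418], [0.1102, -0.005, -0.9939, 1.0825], [0.0, 0.0, 0.0, 1.0]]
[[434.74481190366623, 0.0, 316.7198929605358], [0.0, 434.74481190366623, 244.49691483153802], [0.0, 0.0, 1.0]] [[0.8108, -0.5852, -0.0059, -0.4638], [-0.3785, -0.5166, -0.768, 0.2689], [0.4464, 0.625, -0.6404, 0.6267], [0.0, 0.0, 0.0, 1.0]]
```

View pics/top0.png

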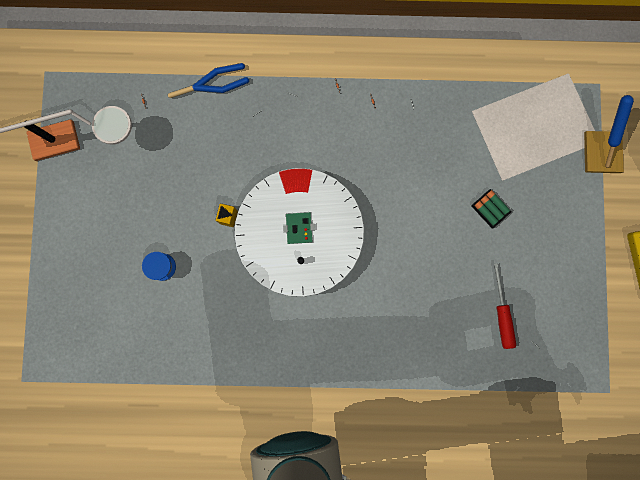

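View pics/side0.png

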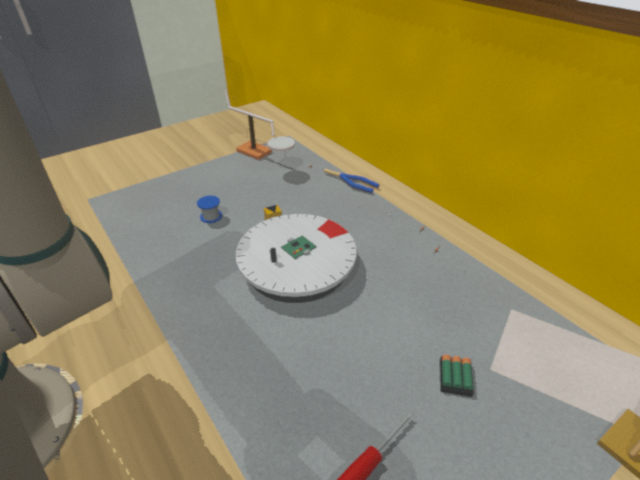

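The top view shows the disc centre near (299,232), red sector at (296,181), pin at (300,260) and pointer at (226,214). The spool, box and screwdriver are well away from the disc. Next I'll turn these into metres.

```bash
cat > h.py <<'E'
import cv2,numpy as np
from station import state,capture
from scipy.spatial.transform import Rotation as R
def ray(c,uv,z):
    V=np.array(c["view"]);K=np.array(c["K"]);C=-V[:3,:3].T@V[:3,3]
    d=V[:3,:3].T@np.linalg.inv(K)@np.array([*uv,1.]);return C+d*(z-C[2])/d[2]
def redmask(f):
    f=f.astype(int);return ((f[...,2]>130)&(f[...,1]<70)&(f[...,0]<70)).astype(np.uint8)
def red(c,hub):
    m=redmask(c["frame"]);v,u=np.nonzero(m)
    P=np.array([ray(c,p,.046)[:2] for p in zip(u,v)])-hub
    r=np.hypot(*P.T);P=P[(r>.065)&(r<.125)]
    if len(P)==0: return None,0
    a=np.arctan2(P[:,1],P[:,0]);z=np.exp(1j*a)
    return np.angle(z.mean()),len(P)
E
python3 - <<'E'
from h import *
c=capture("top");f=c["frame"]
m=(f.min(axis=2)>185).astype(np.uint8);m[:, :200]=0;m[:,400:]=0;m[:140]=0;m[320:]=0
m=cv2.morphologyEx(m,cv2.MORPH_CLOSE,np.ones((9,9)))
cs=max(cv2.findContours(m,0,2)[0],key=cv2.contourArea)
h=cv2.convexHull(cs).reshape(-1,2)
P=np.array([ray(c,p,.046)[:2] for p in h])
(e,r)=cv2.minEnclosingCircle(P.astype(np.float32));print("hub",e,r,cv2.boundingRect(cs))
hub=np.array(e);print("red",red(c,hub))
pin=ray(c,(300.5,260.5),.076)[:2];print("pin",pin,pin-hub,np.hypot(*(pin-hub)))
Rt=R.from_quat(state()["tcp_rot"]).as_matrix();print(Rt.round(3))
a=f[160:305,205:375];cv2.imwrite("pics/crop1.png",cv2.resize(a,None,fx=4.5,fy=4,interpolation=cv2.INTER_CUBIC)) 
E
```

```text
hub (0.5456873774528503, 0.03909951448440552) 0.1188538447022438 (235, 170, 128, 126)
red (np.float64(0.08250907167990953), 640)
pin [0.48950068 0.03340792] [-0.0561867 -0.0056916] 0.056474235610393435
[[ 0.22  -0.     0.976]
 [-0.976  0.001  0.22 ]
 [-0.001 -1.     0.   ]]
```

View pics/crop1.png

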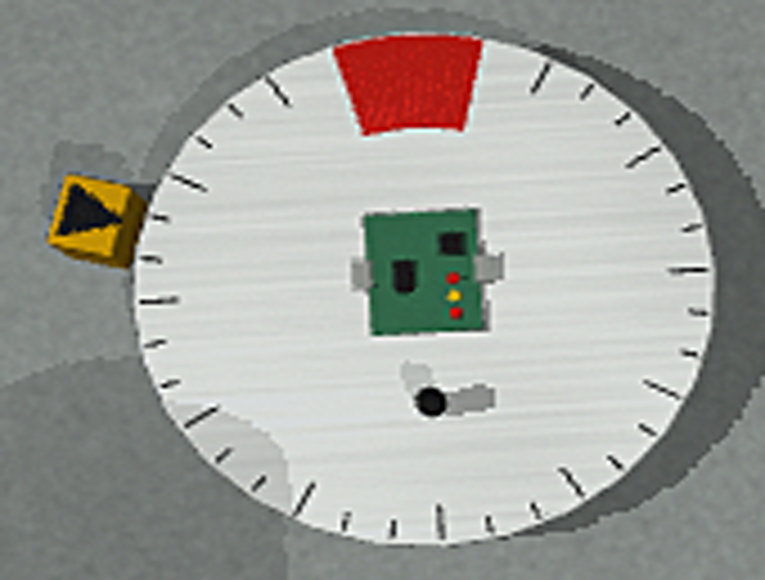

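Emit:
servo_tool --pt "-3.1 0.5 3.06" --pt "-3.1 0.5 3.06" --pt "-3.1 0.5 3.06" --pt "-3.1 0.5 3.06" --pt "-3.1 0.5 3.06" --pt "-3.1 0.5 3.06" --pt "-3.1 0.5 3.06" --pt "-3.1 0.5 3.06" --yaw '[0, 0, 0, 0, 0, 0, 0, 0]' --claw 0

```text
time_s: 1.15
tcp_pos: [0.3002, -0.215, 0.1681]
tcp_rot: [0.552, -0.442, 0.442, -0.552]
force: [-0.3, -0.6, -0.3]
finger_gap: 0.0
```

Emit:
servo_tool --pt "-3.1 0.5 3.06" --pt "-3.1 0.5 3.06" --pt "-3.1 0.5 3.06" --pt "-3.1 0.5 3.06" --pt "-3.1 0.5 3.06" --pt "-3.1 0.5 3.06" --pt "-3.1 0.5 3.06" --pt "-3.1 0.5 3.06" --yaw '[0, 0, 0, 0, 0, 0, 0, 0]'

```text
time_s: 2.15
tcp_pos: [0.4845, 0.0808, 0.1279]
tcp_rot: [0.552, -0.442, 0.442, -0.552]
force: [0.5, -0.5, 0.8]
finger_gap: 0.0004
```

Emit:
servo_tool --pt "0 0 0" --pt "0 0 0" --yaw '[0, 0]'

```text
time_s: 2.4
tcp_pos: [0.4837, 0.0791, 0.1281]
tcp_rot: [0.553, -0.442, 0.441, -0.552]
force: [-0.1, -0.5, 0.4]
finger_gap: 0.0001
```

```bash
python3 - <<'E'
from h import *
s=state();p=np.array(s["tcp_pos"]);Rt=R.from_quat(s["tcp_rot"]).as_matrix()
print(s["time_s"],p.round(4),s["finger_gap"],np.round(s["force"],2));print(Rt.round(3))
c=capture("top");cv2.imwrite("pics/top1.png",c["frame"][100:340,140:440].repeat(2,0).repeat(2,1))
hub=np.array([.5457,.0391])
print(red(c,hub))
for q in((226.1,213.3),(220.4,212.3),(232.6,214.4)):
    w=ray(c,q,.052)[:2]-hub;print(w,np.hypot(*w),np.arctan2(w[1],w[0]))
S=np.array([.484,.079,.06]);print("to S in tool cm",(Rt.T@(S-p)*100).round(2))
E
```

```text
2.4 [0.4837 0.0791 0.1281] 6.383655620549056e-05 [-0.13 -0.48  0.44]
[[ 0.22  -0.001  0.975]
 [-0.975 -0.     0.22 ]
 [ 0.    -1.    -0.001]]
(np.float64(0.08251478388195842), 640)
[0.02953167 0.13418955] 0.13740071065465634 1.3541751871765673
[0.03117021 0.144735  ] 0.14805337499965532 1.3586755934134884
[0.02773855 0.12216984] 0.12527927204522596 1.3475323774667431
to S in tool cm [0.01 6.81 0.04]
```

View pics/top1.png

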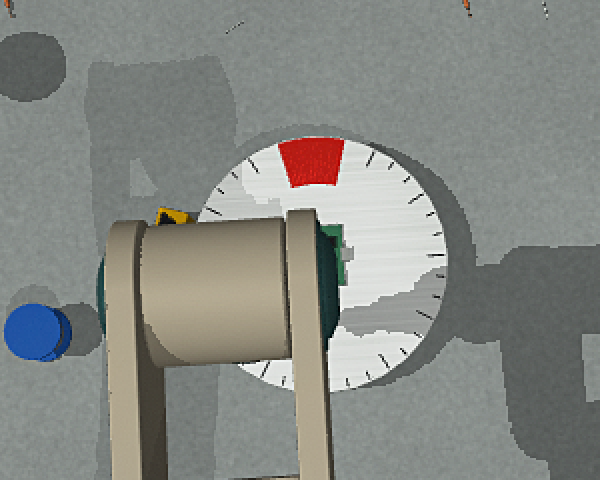

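Emit:
servo_tool --pt "0 2 0" --pt "0 3 0" --pt "0 1.8 0" --pt "0 0 0" --yaw '[0, 0, 0, 0]'

```text
time_s: 2.95
tcp_pos: [0.4831, 0.0788, 0.0594]
tcp_rot: [0.553, -0.442, 0.441, -0.551]
force: [-0.4, 0.4, 0.9]
finger_gap: -0.0001
```

Emit:
servo_tool --pt "1.1 0 0" --pt "1.1 0 0" --pt "0.7 0 0" --pt "1.3 0 0" --pt "1.8 0 0" --pt "-0.8 0 0" --pt "-0.5 -2.5 0" --pt "0 -3 0" --yaw '[0, 0, 0, 0, 0, 0, 0, 0]'

```text
time_s: 3.95
tcp_pos: [0.4937, 0.0342, 0.1154]
tcp_rot: [0.553, -0.442, 0.441, -0.552]
force: [1.0, 0.7, -0.2]
finger_gap: 0.0001
```

```bash
python3 - <<'E'
from h import *
hub=np.array([.5457,.0391])
for i in range(2):
    s=state();c=capture("top");print(s["time_s"],red(c,hub))
p=np.array(s["tcp_pos"]);Rt=R.from_quat(s["tcp_rot"]).as_matrix();print(p)
a=np.radians(215);T=np.array([*(hub+.096*np.array([np.cos(a),np.sin(a)])),.056]);print(T,Rt.T@(T-p)*100)
cv2.imwrite("pics/top2.png",c["frame"][100:340,140:440].repeat(2,0).repeat(2,1))
E
```

```text
3.95 (np.float64(0.0828603631430593), 639)
4.0 (np.float64(0.0828603631430593), 639)
[0.4960152  0.0340987  0.12046181]
[ 0.4670614  -0.01596334  0.056     ] [ 4.23727792  6.42832828 -3.96492356]
```

View pics/top2.png

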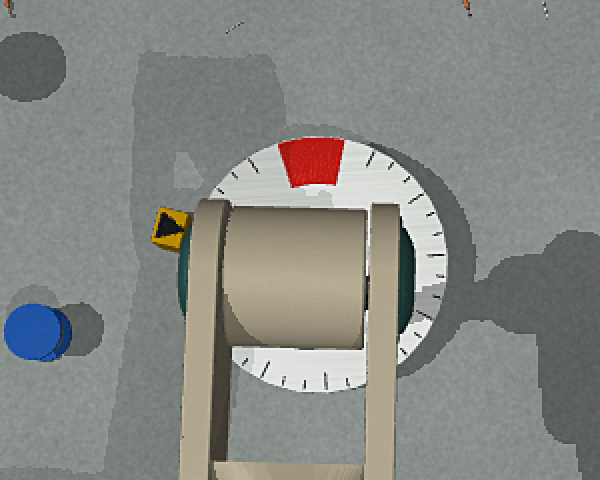

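The disc angle hasn't changed (0.083), so the finger seems to have missed the pin. I'll check the side and wrist views.

```bash
python3 - <<'E'
from h import *
s=state();w=capture("wrist");c=capture("side")
print(s["time_s"],s["tcp_pos"],s["tcp_rot"]);T=np.array(w["T_tool_cam"]);print(T.round(4).tolist(),w["K"][0][0])
a=c["frame"][120:340,180:420];a=cv2.resize(a,(480,440));b=cv2.resize(w["frame"],(320,240))
o=np.zeros((440,800,3),np.uint8);o[:,:480]=a;o[:240,480:]=b;cv2.imwrite("pics/side1.png",o)
V=np.array(c["view"]);K=np.array(c["K"])
for P in([*s["tcp_pos"]],[.491,.034,.076],[.491,.034,.046]):
    q=K@(V@np.array([*P,1]))[:3];print((q[:2]/q[2]-[180,120])*2)
E
```

```text
4.05 [0.49613008 0.0340131  0.11899927] [-0.55095774  0.43976584 -0.44314565  0.55378111]
[[1.0, -0.0003, -0.0, 0.0012], [-0.0001, -0.3011, 0.9536, -0.1649], [-0.0003, -0.9536, -0.3011, 0.0773], [0.0, 0.0, 0.0, 1.0]] 406.025060760911
[183.37437554 218.44419903]
[182.01051401 256.54112658]
[184.29141739 280.28504536]
```

View pics/side1.png

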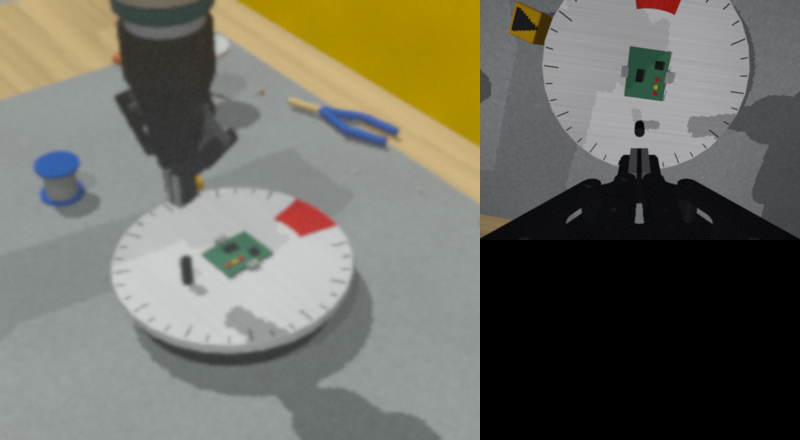

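```bash
python3 - <<'E'
from h import *
import json
p=np.array([.49613,.0340131,.118999]);q=[-0.55095774,0.43976584,-0.44314565,0.55378111]
w=capture("wrist");s=state();p=np.array(s["tcp_pos"]);q=s["tcp_rot"]
M=np.eye(4);M[:3,:3]=R.from_quat(q).as_matrix();M[:3,3]=p
V=np.linalg.inv(M@np.array(w["T_tool_cam"]));c={"view":V,"K":w["K"]};K=np.array(w["K"])
print(s["time_s"],p)
for P in([.491,.034,.076],[.491,.034,.046],[.5457,.0391,.046]):
    r=K@(V@np.array([*P,1]))[:3];print("proj",r[:2]/r[2])
cv2.imwrite("pics/wr1.png",cv2.resize(w["frame"][180:380,220:420],(700,600),interpolation=cv2.INTER_CUBIC)[:, :])
E
```

```text
4.2 [0.49391804 0.03378025 0.11462915]
proj [314.40254185 267.18742083]
proj [314.84198314 249.03237085]
proj [327.03758394 158.20100784]
```

View pics/wr1.png

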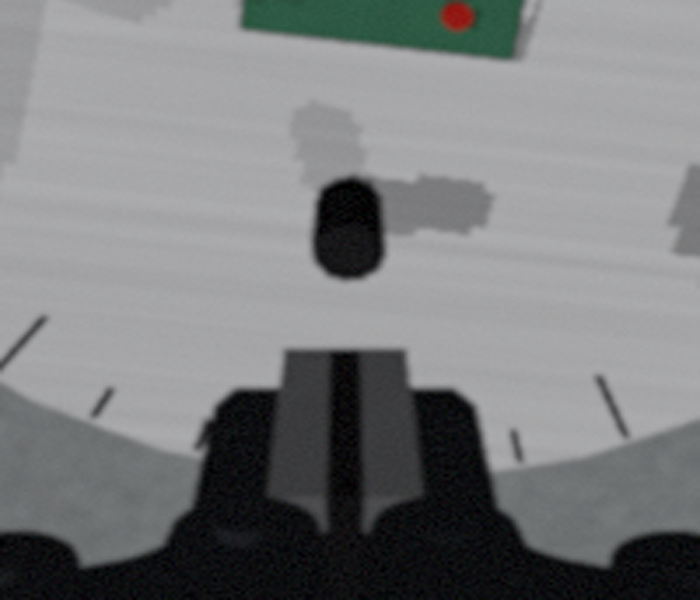

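The pin is where I measured it. In the wrist view, though, the finger edge sits farther back than the TCP model says, so the real tip is probably higher than assumed. I'll find its true height by touching the bare table.

Emit:
servo_tool --pt "-0.7 0 -3" --pt "-1 0 -4.5" --pt "-1 0 -4.5" --pt "0 4 0" --pt "0 5.2 0" --pt "0 0 0" --yaw '[0, 0, 0, 0, 0, 0]'

```text
time_s: 4.95
tcp_pos: [0.3675, 0.0336, 0.0196]
tcp_rot: [0.554, -0.444, 0.439, -0.55]
force: [-0.0, -0.3, 0.1]
finger_gap: 0.0002
```

Emit:
servo_tool --pt "0 1.0 0" --pt "0 0 0" --yaw '[0, 0]'

```text
time_s: 5.2
tcp_pos: [0.372, 0.0335, 0.0141]
tcp_rot: [-0.552, 0.441, -0.442, 0.552]
force: [0.0, 0.6, 0.6]
finger_gap: -0.0003
```

Emit:
servo_tool --pt "0 0.7 0" --pt "0 0 0" --yaw '[0, 0]'

```text
time_s: 5.45
tcp_pos: [0.3713, 0.0335, 0.0063]
tcp_rot: [0.552, -0.442, 0.442, -0.552]
force: [-0.1, -0.5, 0.6]
finger_gap: -0.0002
```

Emit:
servo_tool --pt "0 0.4 0" --pt "0 0 0" --yaw '[0, 0]'

```text
time_s: 5.7
tcp_pos: [0.3711, 0.0335, 0.0021]
tcp_rot: [0.552, -0.442, 0.441, -0.552]
force: [-0.3, 0.0, -0.4]
finger_gap: 0.0001
```

```bash
python3 - <<'E'
from h import *
for i in range(3):
    s=state();print(s["time_s"],np.round(s["tcp_pos"],4),np.round(s["force"],2),np.round(s["joint_positions"],4));w=capture("wrist")
c=capture("side")
o=np.zeros((440,800,3),np.uint8);o[:,:480]=cv2.resize(c["frame"][120:340,100:340],(480,440));o[:240,480:]=cv2.resize(w["frame"],(320,240));cv2.imwrite("pics/side2.png",o)
V=np.array(c["view"]);K=np.array(c["K"])
q=K@(V@np.array([*s["tcp_pos"],1]))[:3];print((q[:2]/q[2]-[100,120])*2)
E
```

```text
5.7 [0.3711 0.0335 0.0021] [-0.27  0.01 -0.37] [-9.2000e-03 -2.0700e-01  2.0739e+00 -1.0000e-04  1.2752e+00  1.3399e+00]
5.75 [0.3713 0.0335 0.0023] [-0.77  0.15  0.69] [-9.2000e-03 -2.0730e-01  2.0737e+00 -1.0000e-04  1.2754e+00  1.3399e+00]
5.8 [0.3714 0.0335 0.0024] [-0.25 -0.05  0.02] [-9.1000e-03 -2.0740e-01  2.0735e+00 -1.0000e-04  1.2754e+00  1.3399e+00]
[238.18464857 365.88277792]
```

View pics/side2.png

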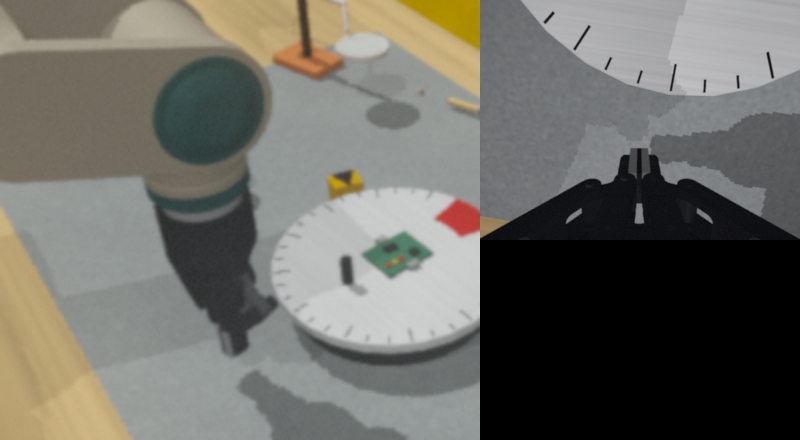

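Emit:
servo_tool --pt "0 0.4 0" --pt "0 0.4 0" --pt "0 0 0" --yaw '[0, 0, 0]'

```text
time_s: 6.28
tcp_pos: [0.371, 0.0335, -0.0061]
tcp_rot: [0.553, -0.442, 0.441, -0.552]
force: [-0.2, 0.1, 0.2]
finger_gap: -0.0001
```

Emit:
servo_tool --pt "0 0.4 0" --pt "0 0 0" --yaw '[0, 0]'

```text
time_s: 6.52
tcp_pos: [0.3711, 0.0335, -0.01]
tcp_rot: [0.552, -0.442, 0.441, -0.552]
force: [0.6, 0.4, -0.8]
finger_gap: -0.0001
```

Still no contact at TCP z = -10 mm, so the real tip is above the reported TCP. Continuing down gently.

Emit:
servo_tool --pt "0 0.4 0" --pt "0 0 0" --yaw '[0, 0]'

```text
time_s: 6.78
tcp_pos: [0.3711, 0.0335, -0.014]
tcp_rot: [0.552, -0.442, 0.441, -0.552]
force: [0.2, 0.0, -0.4]
finger_gap: -0.0003
```

Emit:
servo_tool --pt "0 0.3 0" --pt "0 0 0" --yaw '[0, 0]'

```text
time_s: 7.02
tcp_pos: [0.3712, 0.0335, -0.0168]
tcp_rot: [0.552, -0.442, 0.442, -0.552]
force: [-0.1, -0.4, -0.9]
finger_gap: 0.0001
```

Emit:
servo_tool --pt "0 0.3 0" --pt "0 0 0" --yaw '[0, 0]'

```text
time_s: 7.28
tcp_pos: [0.3712, 0.0335, -0.0199]
tcp_rot: [0.552, -0.442, 0.441, -0.552]
force: [-0.4, -0.3, -0.6]
finger_gap: 0.0001
```

Emit:
servo_tool --pt "0 0.2 0" --pt "0 0 0" --yaw '[0, 0]'

```text
time_s: 7.52
tcp_pos: [0.3712, 0.0335, -0.0218]
tcp_rot: [0.552, -0.442, 0.442, -0.552]
force: [-0.1, 1.0, 0.0]
finger_gap: -0.0001
```

Emit:
servo_tool --pt "0 0.2 0" --pt "0 0 0" --yaw '[0, 0]'

```text
time_s: 7.78
tcp_pos: [0.3715, 0.0335, -0.0229]
tcp_rot: [0.552, -0.442, 0.442, -0.552]
force: [-4.0, -0.2, 8.8]
finger_gap: 0.0
```

Contact is at reported TCP z = -0.0225, so the real tip is 22.5 mm behind the TCP, and stiffness is about 8 N/mm. On the disc, contact should come at TCP z of about 0.0235. I'll go back to the flick start with TCP z = 0.0375, which puts the tip at 60 mm.

Emit:
servo_tool --pt "0 -3 0" --pt "0 -5 0" --pt "-0.4 -4.4 2" --pt "-0.8 0 5" --pt "-0.8 0 5" --pt "0 3 0" --pt "0 3.25 0" --pt "0 0 0" --yaw '[0, 0, 0, 0, 0, 0, 0, 0]'

```text
time_s: 8.78
tcp_pos: [0.482, 0.0793, 0.0353]
tcp_rot: [0.554, -0.443, 0.44, -0.551]
force: [-0.2, -0.1, -0.1]
finger_gap: 0.0001
```

```bash
python3 - <<'E'
from h import *
c=capture("top");s=state();print(s["time_s"],s["tcp_pos"],np.round(s["force"],1),red(c,np.array([.5457,.0391])))
print(R.from_quat(s["tcp_rot"]).as_matrix().T@(np.array([.484,.079,.0375])-s["tcp_pos"])*100)
E
```

```text
8.825 [0.48342149 0.07932809 0.03743157] [0.2 0.3 0.1] (np.float64(0.0828603631430593), 639)
[ 0.04472964 -0.0069547   0.04920225]
```

Emit:
servo_tool --pt "1.1 0 0" --pt "1.1 0 0" --pt "0.8 0 0" --pt "1.3 0 0" --pt "1.8 0 0" --pt "-0.8 0 0" --pt "-0.5 -2.5 -1" --pt "0 -2.5 -2" --yaw '[0, 0, 0, 0, 0, 0, 0, 0]'

```text
time_s: 9.82
tcp_pos: [0.4648, 0.0263, 0.0881]
tcp_rot: [0.553, -0.442, 0.441, -0.552]
force: [0.3, -0.0, -0.4]
finger_gap: -0.0004
```

```bash
python3 - <<'E'
from h import *
hub=np.array([.5457,.0391])
s=state();c=capture("top");print(s["time_s"],red(c,hub))
s2=state();c=capture("top");print(s2["time_s"],red(c,hub))
p=np.array(s2["tcp_pos"]);Rt=R.from_quat(s2["tcp_rot"]).as_matrix();print(p)
a=np.radians(215);T=np.array([*(hub+.096*np.array([np.cos(a),np.sin(a)])),.0295]);print(T,Rt.T@(T-p)*100)
E
```

```text
9.825 (np.float64(1.7374081033353763), 110)
9.875 (np.float64(1.8386107522284008), 28)
[0.46479254 0.02592973 0.09168117]
[ 0.4670614  -0.01596334  0.0295    ] [ 4.1291443   6.22081658 -0.71996454]
```

Emit:
servo_tool --pt "2 1 -0.7" --pt "2.1 2.4 0" --pt "0 2.4 0" --pt "0 0 0" --yaw '[0, 0, 0, 0]'

```text
time_s: 10.42
tcp_pos: [0.4658, -0.0154, 0.0274]
tcp_rot: [0.553, -0.443, 0.44, -0.551]
force: [-0.5, -0.4, -0.1]
finger_gap: 0.0002
```

```bash
python3 - <<'E'
from h import *
hub=np.array([.5457,.0391])
for i in range(3):
    s=state();c=capture("top");print(s["time_s"],red(c,hub),np.round(s["tcp_pos"],4),np.round(s["force"],1))
cv2.imwrite("pics/top3.png",c["frame"][100:340,140:440].repeat(2,0).repeat(2,1))
E
```

```text
10.425 (None, 0) [ 0.4658 -0.0154  0.0274] [-0.5 -0.4 -0.1]
10.475 (None, 0) [ 0.4669 -0.0153  0.0289] [ 0.2 -0.1  0.8]
10.525 (None, 0) [ 0.4677 -0.0153  0.03  ] [0.5 0.8 0.1]
```

View pics/top3.png

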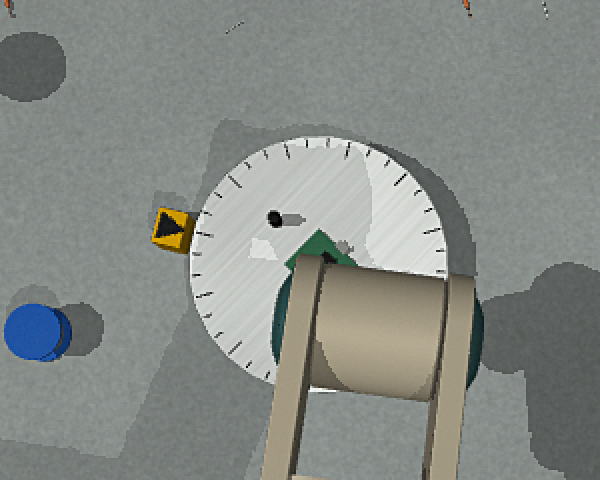

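Pin is at crop (275,218), so red is at about 224°, turning at about 3 rad/s. The finger is hovering about 6 mm above the ring. I'll let it run through the first pass to measure the speed, then brake on the second, slower pass.

Emit:
servo_tool --pt "0 0.2 0" --pt "0 0 0" --pt "0 0 0" --pt "0 0 0" --pt "0 0 0" --pt "0 0 0" --yaw '[0, 0, 0, 0, 0, 0]'

```text
time_s: 11.32
tcp_pos: [0.4675, -0.0156, 0.0279]
tcp_rot: [0.552, -0.442, 0.442, -0.552]
force: [0.7, -0.2, 0.7]
finger_gap: -0.0001
```

```bash
python3 - <<'E'
from h import *
hub=np.array([.5457,.0391])
for i in range(10):
    s=state();c=capture("top");print(round(s["time_s"],3),red(c,hub),np.round(s["tcp_pos"],4),np.round(s["force"],1))
E
```

```text
11.325 (np.float64(-0.1909427889725981), 636) [ 0.4675 -0.0156  0.0279] [ 0.7 -0.2  0.7]
11.375 (np.float64(-0.06592091562390641), 637) [ 0.4675 -0.0156  0.0279] [-0.  -1.1  0. ]
11.425 (np.float64(0.059619807730793235), 636) [ 0.4675 -0.0156  0.0279] [-0.4  0.6  0.6]
11.475 (np.float64(0.18452778633638275), 635) [ 0.4675 -0.0156  0.0279] [-0.3  0.  -0.4]
11.525 (np.float64(0.30731781547048137), 636) [ 0.4675 -0.0156  0.0279] [ 0.1 -0.4  0.2]
11.575 (np.float64(0.43127549201641635), 633) [ 0.4675 -0.0156  0.0279] [-0.4 -0.2 -0.2]
11.625 (np.float64(0.5528899944461606), 634) [ 0.4675 -0.0156  0.0279] [-0.1 -0.5 -0. ]
11.675 (np.float64(0.6762217732254543), 638) [ 0.4675 -0.0156  0.0279] [0.5 0.2 0.4]
11.725 (np.float64(0.797103371780971), 639) [ 0.4675 -0.0156  0.0279] [ 0.1 -0.1 -0.1]
11.775 (np.float64(0.9167226726704031), 647) [ 0.4675 -0.0156  0.0279] [-0.9  0.4  0.4]
```

Emit:
servo_tool --pt "0 0.1 0" --pt "0 0.1 0" --pt "0 0 0" --pt "0 0 0" --pt "0 0 0" --pt "0 0 0" --pt "0 0 0" --pt "0 0 0" --yaw '[0, 0, 0, 0, 0, 0, 0, 0]'

```text
time_s: 12.82
tcp_pos: [0.4675, -0.0156, 0.0259]
tcp_rot: [-0.552, 0.442, -0.442, 0.552]
force: [0.3, -0.1, 0.6]
finger_gap: -0.0002
```

Emit:
servo_tool --pt "0 0 0" --pt "0 0 0" --pt "0 0 0" --pt "0 0 0" --pt "0 0 0" --pt "0 0 0" --pt "0 0 0" --pt "0 0 0" --yaw '[0, 0, 0, 0, 0, 0, 0, 0]'

```text
time_s: 13.82
tcp_pos: [0.4675, -0.0156, 0.0259]
tcp_rot: [0.552, -0.442, 0.442, -0.552]
force: [-0.0, 0.1, -0.2]
finger_gap: -0.0001
```

Emit:
servo_tool --pt "0 0 0" --pt "0 0 0" --yaw '[0, 0]'

```text
time_s: 14.08
tcp_pos: [0.4675, -0.0156, 0.0259]
tcp_rot: [0.552, -0.442, 0.442, -0.552]
force: [1.1, 0.1, -0.4]
finger_gap: 0.0001
```

```bash
python3 - <<'E'
from h import *
hub=np.array([.5457,.0391])
for i in range(6):
    s=state();c=capture("top");print(round(s["time_s"],3),red(c,hub),np.round(s["tcp_pos"],4),np.round(s["force"],1))
E
```

```text
14.075 (np.float64(-0.6415398453162552), 630) [ 0.4675 -0.0156  0.0259] [ 1.1  0.1 -0.4]
14.125 (np.float64(-0.5556322777774498), 633) [ 0.4675 -0.0156  0.0259] [-1.  -0.2 -0.4]
14.175 (np.float64(-0.46938923059924476), 631) [ 0.4675 -0.0156  0.0259] [ 0.4 -0.2 -0.8]
14.225 (np.float64(-0.3841790597300411), 631) [ 0.4675 -0.0156  0.0259] [0.2 0.4 1.1]
14.275 (np.float64(-0.30048016422468726), 634) [ 0.4675 -0.0156  0.0259] [-0.3  0.4 -1.1]
14.325 (np.float64(-0.21754268489377118), 629) [ 0.4675 -0.0156  0.0259] [0.6 0.4 0. ]
```

Emit:
servo_tool --pt "0 0 0" --pt "0 0 0" --pt "0 0 0" --pt "0 0 0" --pt "0 0 0" --pt "0 0 0" --yaw '[0, 0, 0, 0, 0, 0]'

```text
time_s: 15.12
tcp_pos: [0.4675, -0.0156, 0.0259]
tcp_rot: [0.552, -0.442, 0.442, -0.552]
force: [-0.2, 0.2, 0.4]
finger_gap: -0.0004
```

```bash
python3 - <<'E'
from h import *
s=state();c=capture("top");print(round(s["time_s"],3),red(c,np.array([.5457,.0391])),s["tcp_pos"],state()["time_s"])
E
```

```text
15.125 (np.float64(1.0652733036411282), 647) [ 0.46750606 -0.01558352  0.02588642] 15.175
```

Emit:
servo_tool --pt "0 0.5 0" --pt "0 0 0" --yaw '[0, 0]'

```text
time_s: 15.42
tcp_pos: [0.4688, -0.0165, 0.0231]
tcp_rot: [-0.552, 0.44, -0.443, 0.552]
force: [-3.9, -2.7, 14.9]
finger_gap: -0.0002
```

```bash
python3 - <<'E'
from h import *
for i in range(4):
    s=state();c=capture("top");print(round(s["time_s"],3),red(c,np.array([.5457,.0391])),np.round(s["tcp_pos"],4),np.round(s["force"],1))
cv2.imwrite("pics/top4.png",c["frame"][100:340,140:440].repeat(2,0).repeat(2,1))
E
```

```text
15.425 (np.float64(1.270669241170752), 654) [ 0.4688 -0.0165  0.0231] [-3.9 -2.7 14.9]
15.475 (np.float64(1.2702622474500642), 653) [ 0.4688 -0.0165  0.0231] [-4.5 -2.6 14.7]
15.525 (np.float64(1.270400358857819), 653) [ 0.4688 -0.0165  0.0231] [-5.1 -2.6 15.2]
15.575 (np.float64(1.2706746580801576), 654) [ 0.4688 -0.0165  0.0231] [-3.4 -2.4 14.3]
```

View pics/top4.png

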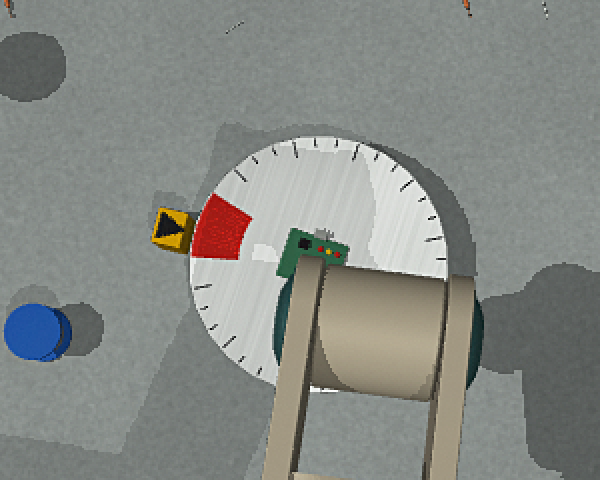

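The disc has stopped with red at 1.271 rad and the pointer at 1.354. That is 5° off the middle, well inside ±16°. The press is steady at about 15 N, so I'm handing in.

```bash
python3 -c "from station import sign_off;print(sign_off())"
```

```text
the job is handed in; nothing more can be done
None
```

The turntable ran freely, and it is stopped and held with the pointer inside the red sector; I handed in at about 15.6 s.

- **Spin:** I flicked the pin counter-clockwise. The disc ran untouched for about two turns, going from roughly 3 rad/s down to about 1.5 rad/s, well above a crawl.
- **Brake:** I pressed a fingertip on the flat ring of the disc, clear of the pin. At its first stop the middle of the red sector was about 5° from the pointer; the sector reaches 16° either side.
- **Last checks:** four camera readings showed the disc still, with the fingertip pressing steadily at about 15 N. The arm never came near the spool, battery box or screwdriver. The spool looks unmoved in the last picture; the other two were outside that crop, so I did not recheck them.

**What went wrong:** the first flick missed, passing over the pin, and the disc did not move. The real fingertips sit about 22.5 mm behind the reported TCP. I confirmed this by touching the bare table at about 9 N, and used that offset for the second flick and the brake.

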